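Drop the upper tier onto the cupboard stand

TASK

Finish the two-tier cupboard stand: take the green tray with the four corner holes by its handle and set it level on the stand, so that each corner hole drops over its own post and the tray rests fully down on the black collars (either way round is fine). Keep hold of it until it is down, then let go. Leave the plain white tray where it is.

Things in the scene. Friction and masses are not known exactly. Their poses are not given: they have to be found in the camera images.
- tray: Green tray 172 (its x) by 136 mm (y), 14 mm rim, 6 mm floor, 0.17-0.35 kg, upright on the shelf. Four 36 mm holes at x +-58, y +-40 mm. Origin: centre of underside, z up. Central handle: bar along x, 72 mm long, 14 wide, 12 high, centre line 55 mm above the origin, on uprights at x +-32 mm (56 mm free between). Same after a half turn.
- stand: Fixed lower tier: grey tray 190 (its x) by 154 mm (y), 16 mm rim, holding a blue tee and a chrome nut. Origin: centre of underside, z up. Steel posts at x +-58, y +-40 mm, each with a black 42 mm collar, its top 65 mm above the origin, and over it a tapered pin, 14 mm wide at the collar, 8 mm at the tip, tip 105 mm above the origin.
- stand_seat (a point): Middle of the four posts at the height of the collar tops, 65 mm above the stand's origin, axes as the stand's: the tray's origin belongs here, with the tray's x along the stand's x, either way round.
- white_tray: Bystander: plain white loose tray, size, handle and origin as the green one, no holes, 0.25 kg; on the other side of the stand from the green tray. Also there: a fixed closed stainless box, 154 by 104 mm, 64 mm high, beyond the stand.
There are look-alikes about, which are no part of the job. Several things look just like the stand: the one meant starts nearest to the robot's base.

How it is judged:
At the end, for the whole second after the job is handed in: The green tray rests on the stand's four collars with a post through every corner hole: its origin within 18 mm sideways and 4 mm in height of the seat point, its long side within 12 degrees of the stand's (either way round), upright and level within about 3 degrees, at rest and released (horizontal distance between tray and stand_seat below 0.018 m and angle between the x axis of tray and the x axis of stand, either way round below 0.21 rad and z of tray in the frame of stand_seat between -0.004 and 0.004 m and angle between tray's own z axis and vertical below 0.05 rad and linear speed of tray below 0.02 m/s and contact force between the fingers and tray below 0.1 N); the robot touches nothing.
It fails at once if the tray is let go more than 15 mm above its seat over the stand (horizontal distance between tray and stand_seat below 0.06 m and z of tray in the frame of stand_seat above 0.015 m and contact force between the fingers and tray below 0.05 N).
It fails at once if the white tray is moved more than 20 mm (distance of white_tray from where it was at the start of the episode above 0.02 m).
It also fails if it takes over 38 s, if anything falls off the work surface, if the arm or the gripper's body presses on something with over 40 N, if the wrist force passes 120 N, or if a joint passes its speed limit or range.

ROBOT

A 6-joint arm with a two-finger parallel gripper is mounted at the origin on the work surface. World frame = base frame: x ahead of the robot, y to its left, z up, the work surface at z = 0. Lengths are in m, angles in rad, forces in N, time in s.
With the tool pointing down it reaches from about 0.35 to 0.975 m from the base axis. Payload 4.9 kg.
Tool frame: the origin (TCP) lies on the front face of the gripper's body, between the roots of the fingers; the fingertips stand ctrl.tip_extent ahead of it and the grasp point (between the pads) lies 54 mm ahead of it (ctrl.tip_extent is the distance from the TCP to the fingertips, in m); z points along the fingers, y is the line along which they close (so a half turn about z gives the same grasp; the last joint's range is limited). The gripper opens to 85 mm and grips with 20 to 120 N. Pads are 22 mm wide; open, the fingers measure 114 mm over their backs; the gripper's body (76 mm by 85 mm) begins 54 mm behind the grasp point. The pads swing forward as they close: fully open they stand 13 mm farther back than shut.
Start: joints at [1.087, 0.053, 1.613, -0, 1.476, -0.119], TCP at [0.223, 0.584, 0.304] pointing down, gripper open.
Joint ranges: [-3.01, 3.01], [-1.01, 2.22], [0.06, 2.58], [-1.02, 4.17], [0.09, 2.62], [-3.14, 3.14]. Speed limits (rad/s): [2.57, 2.57, 3.14, 3.14, 3.14, 3.14].

INTERFACE

Orientations are given as a rotation vector (axis times angle).
In Python, from station import ctrl gives the robot as it stands.
- The arm moves only by the tool apply_moves, never from a script. Its argument "rows" is one flat list of numbers, 6 for each row, row after row: the shift along the tool's x, y, z normalised to -1 to 1, where 1 is 0.6 m, then the turn, a rotation vector about the tool's x, y, z normalised to -1 to 1, where 1 is 90 degrees. A call has 1 to 20 rows; each row is the pose to reach, as a shift and turn from the pose commanded when the call began, along the tool's axes at that moment; what a row does not reach only later rows make up. A row lasts 1/10 s, in which the tool goes at most 50 mm and 8.59 degrees, less where a joint would pass 70% of its speed; a pose out of reach is approached as far as the arm can. A call with a number of a shift or a turn outside -1 to 1 is refused whole. A call with a gripper value outside its range is refused whole. "grip" is the opening, from 0 (shut) to 1 (fully open), set as the call begins (left out, the last holds). The fingers move at their own pace and stop on an object; "grip_force" is the grip in N (left out, the last holds). Time passes only in rows, so rows that repeat a pose let the fingers close. It gives the time, the measured TCP pose, the force, the opening and the grip force at its end, in the units of the state.
- ctrl.get_obs(): the state, without advancing time (a new reading comes with each control period).
- ctrl.get_image(name): name is "side" or "top" or "wrist"; returns (picture, depth): 400x640x3 uint8, blue, green, red; 400x640 float32, m along the optical axis (not along the pixel's ray), 0 where there is no reading.
- ctrl.camera_model(name): a dict with "mtx" (3x3 intrinsics, pixels), "k1" (the pictures are not rectified: a ray, as slopes to the right and down, at radius r is drawn at 1 + k1 r^2 times it, then the intrinsics apply), "R" (3x3) and "t" (3): a world point X has camera coordinates R X + t; the wrist camera has in their place "tool_from_camera" (4x4, takes a point from camera to tool coordinates, whose origin is the TCP and whose axes are the flange's). Camera axes: x right, y down, z forward; pixel columns grow to the right and rows downward; lengths in m; the calibration is good to about 2 mm. A picture is of the moment at which its call begins: read the wrist's pose just before it. camera_model takes no time and is no camera call.
- ctrl.finish_job(): hands the job in; it is judged then, once.
The state is a dict: "t": time; "q": joint angles; "dq": joint speeds; "effort": joint torques, N m; "tool_pos": TCP position; "tool_rot": TCP orientation; "contact_force": force on the tool from outside, world axes, zero at the start; "wrist_torque": the same for the moment, N m; "opening": finger opening in m; "grip_force": force on a finger pad.
Only numpy, scipy, OpenCV 4.12 (cv2) and the standard library are available. Lean on these libraries where they do the work, as an engineer would, in place of code of your own. Each camera call takes 0.05 s, during which the arm holds its last target. There are 200 camera calls.

## Working session

There is one attempt and no reset: what is moved stays moved. The work goes in short steps, Python scripts to look and compute and a tool call to move; the robot and the scene stay as the last step left them, time stands still between calls to the robot, and variables do not carry over. Pictures are saved under pics/ and viewed, at most 10 in all, crops included, and the job is handed in when it is done.

Besides the shell and the picture viewer there is one more tool, called after ">>>" as a command line: name --argument value ..., lists and objects as JSON in quotes. apply_moves: Moves the arm, as the interface text tells. Its arguments: {"type":"object","properties":{"rows":{"type":"array","items":{"type":"number"}},"grip":{"type":"number"},"grip_force":{"type":"number"}},"required":["rows"]}

```bash
mkdir -p pics; ls; cat > h.py <<'E'
import numpy as np, cv2
from station import ctrl
from scipy.spatial.transform import Rotation as Ro
def cam(name):
    o=ctrl.get_obs(); im,d=ctrl.get_image(name); m=ctrl.camera_model(name)
    if name=='wrist':
        T=np.eye(4);T[:3,:3]=Ro.from_rotvec(o['tool_rot']).as_matrix();T[:3,3]=o['tool_pos']
        W=T@np.array(m['tool_from_camera'])
    else:
        W=np.eye(4);R=np.array(m['R']);W[:3,:3]=R.T;W[:3,3]=-R.T@np.array(m['t'])
    return im,d,m,W
def rays(uv,m,W):
    K=np.array(m['mtx']);uv=np.atleast_2d(uv).astype(float)
    p=np.c_[(uv[:,0]-K[0,2])/K[0,0],(uv[:,1]-K[1,2])/K[1,1]]
    q=p.copy()
    for _ in range(20): q=p/(1+m['k1']*(q**2).sum(1,keepdims=True))
    return np.c_[q,np.ones(len(q))]
def plane(uv,z,m,W):
    r=rays(uv,m,W)@W[:3,:3].T;c=W[:3,3]
    return c+r*((z-c[2])/r[:,2])[:,None]
def cloud(uv,d,m,W):
    uv=np.atleast_2d(uv).astype(int)
    return (rays(uv,m,W)*d[uv[:,1],uv[:,0]][:,None])@W[:3,:3].T+W[:3,3]
E
python3 - <<'E'
from h import *
for n in('top','side','wrist'):
    im,d,m,W=cam(n);cv2.imwrite(f'pics/{n}0.png',im);np.savez(f'{n}0.npz',im=im,d=d,W=W)
    print(n,W.round(3).tolist(),m['mtx'],m['k1'])
o=ctrl.get_obs();print(o,ctrl.tip_extent)
E
```

```text
pics
top [[0.014, -0.996, 0.093, 0.5], [-1.0, -0.012, 0.02, -0.109], [-0.019, -0.093, -0.996, 1.318], [0.0, 0.0, 0.0, 1.0]] [[483.7305493    0.         312.37482542]
 [  0.         483.7305493  193.38290842]
 [  0.           0.           1.        ]] 0.05170363543747529
side [[0.508, -0.553, 0.66, -0.223], [-0.861, -0.314, 0.4, -0.612], [-0.014, -0.772, -0.635, 0.881], [0.0, 0.0, 0.0, 1.0]] [[499.07454066   0.         305.60273567]
 [  0.         499.07454066 197.36922705]
 [  0.           0.           1.        ]] -0.006886770435854613
wrist [[0.357, 0.902, 0.245, 0.16], [0.934, -0.343, -0.096, 0.607], [-0.002, 0.263, -0.965, 0.373], [0.0, 0.0, 0.0, 1.0]] [[308.68467643   0.         317.17569007]
 [  0.         308.68467643 200.04712344]
 [  0.           0.           1.        ]] -0.05036267120945854
{'t': 0.15, 'q': array([ 1.08700908e+00,  5.31785670e-02,  1.61400606e+00, -2.63331655e-05,
        1.47599473e+00, -1.18983249e-01]), 'dq': array([-0.00051242, -0.00262439, -0.00356643, -0.00207186,  0.00211034,
       -0.00152344]), 'effort': array([ 3.50583850e-04, -3.94248068e+01, -3.70720088e+01, -1.19102533e-04,
        4.71004372e-03,  2.90291055e-06]), 'tool_pos': array([0.22279462, 0.58353198, 0.30294546]), 'tool_rot': array([-5.69775601e-01, -3.08903748e+00,  2.39192791e-03]), 'contact_force': array([ 0.28376629, -0.03348786,  0.00635924]), 'wrist_torque': array([-0.0098587 , -0.01969787, -0.06196637]), 'grip_force': 0.0, 'opening': 0.08533072299549865} 0.0726
```

View pics/top0.png

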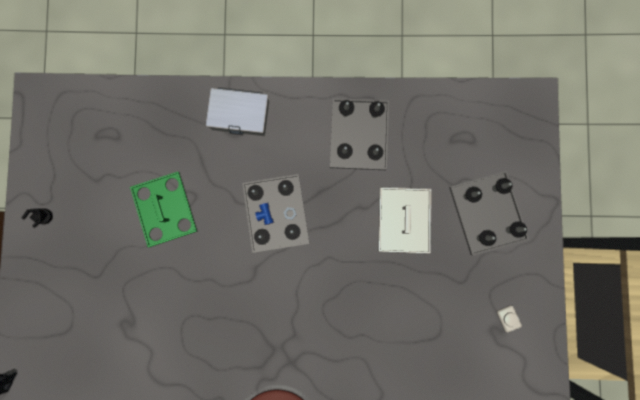

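View pics/side0.png

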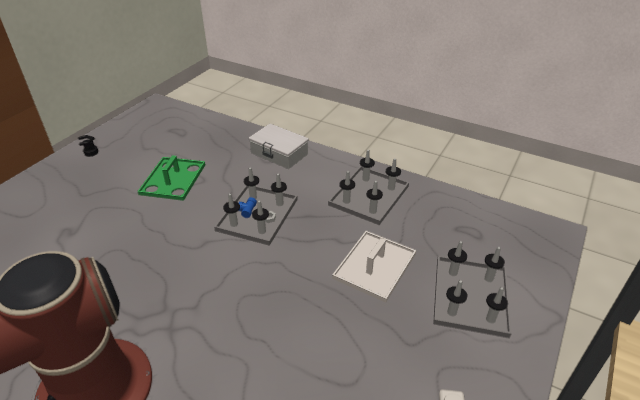

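The top view has three candidates for the stand: A at (275,213), B at (360,133) and C at (488,213). A fits: it is nearest the base at about (275,400), it holds the blue tee and the nut, and it lies between the green tray at (164,209) and the white one at (405,220). I'll measure both and confirm with a crop.

```bash
cat > meas.py <<'E'
from h import *
im,d,m,W=cam('top')
hsv=cv2.cvtColor(im,cv2.COLOR_BGR2HSV)
g=((hsv[...,0]>45)&(hsv[...,0]<80)&(hsv[...,1]>110)).astype(np.uint8)
v,u=np.nonzero(g);P=cloud(np.c_[u,v],d,m,W);ok=d[v,u]>0;P=P[ok]
print('green z pct',np.percentile(P[:,2],[5,25,50,75,95,99]).round(4))
hb=P[P[:,2]>.045];print('bar',len(hb),hb.mean(0).round(4) if len(hb) else '', np.percentile(hb[:,2],[10,50,90]))
c=max(cv2.findContours(g,0,2)[0],key=cv2.contourArea)
pl=plane(c[:,0],.014,m,W)[:,:2].astype(np.float32)
print('green rect',cv2.minAreaRect(pl))
h=cv2.findContours(g,cv2.RETR_CCOMP,cv2.CHAIN_APPROX_NONE)
for k,cc in enumerate(h[0]):
    if h[1][0][k][3]>=0 and cv2.contourArea(cc)>30:
        M=cv2.moments(cc);print('hole',cv2.contourArea(cc),plane([[M['m10']/M['m00'],M['m01']/M['m00']]],.006,m,W).round(4))
# stand: black collars in the window
k=((hsv[...,2]<45)).astype(np.uint8);k[:, :225]=0;k[:,320:]=0;k[:165]=0;k[260:]=0
n,l,s,ce=cv2.connectedComponentsWithStats(k)
for i in range(1,n):
    if s[i,4]>60:
        vv,uu=np.nonzero(l==i);Z=cloud(np.c_[uu,vv],d,m,W)
        (cx,cy),r=cv2.minEnclosingCircle(np.c_[uu,vv].astype(np.float32))
        print('collar',s[i],ce[i].round(1),(cx,cy,r),'zmed',np.median(Z[:,2]).round(4),'ray@.065',plane([[cx,cy]],.065,m,W)[0].round(4),'cloud',np.median(Z,0).round(4))
# collar + tray by depth: points in z .06-.07
v,u=np.mgrid[165:260,225:325];v=v.ravel();u=u.ravel();P=cloud(np.c_[u,v],d,m,W)
low=(P[:,2]>.009)&(P[:,2]<.03)|(P[:,2]>.04)
mk=np.zeros(g.shape,np.uint8);mk[v[low],u[low]]=1
c=max(cv2.findContours(mk,0,2)[0],key=cv2.contourArea);print('stand rect',cv2.minAreaRect(plane(c[:,0],.016,m,W)[:,:2].astype(np.float32)))
cv2.imwrite('pics/crop0.png',cv2.resize(im[150:280,110:330],None,fx=3.6,fy=3.6,interpolation=cv2.INTER_CUBIC))
E
python3 meas.py
```

```text
green z pct [0.0029 0.0057 0.008  0.0111 0.0596 0.0638]
bar 178 [0.5738 0.3188 0.0605] [0.05550146 0.06105787 0.06437768]
green rect ((0.5742392539978027, 0.3191881775856018), (0.16986815631389618, 0.13487151265144348), 18.874250411987305)
hole 174.0 [[0.5068 0.3391 0.006 ]]
hole 174.0 [[0.5324 0.2629 0.006 ]]
hole 170.5 [[0.6161 0.3765 0.006 ]]
hole 172.5 [[0.6417 0.301  0.006 ]]
stand rect ((0.5670257806777954, 0.015345469117164612), (0.18982231616973877, 0.15399804711341858), 9.72509479522705)
```

View pics/crop0.png

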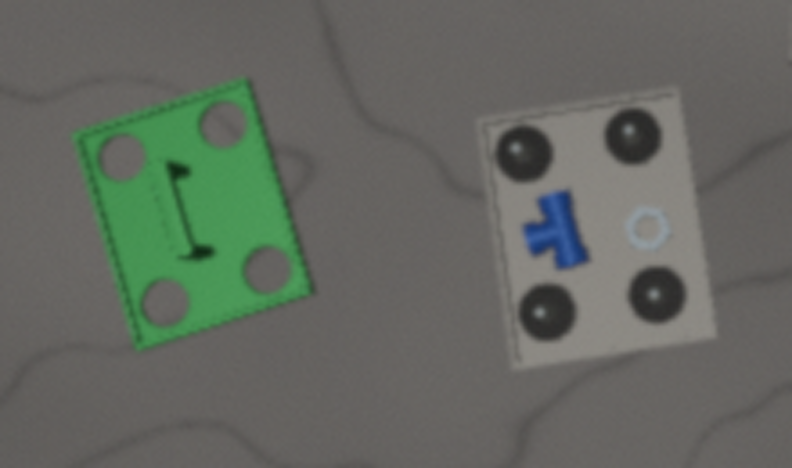

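The crop confirms stand A: four black collars with pins, the blue tee at (560,230) and the nut at (648,228) in crop pixels. The green tray has four holes and its handle. I'll refine the stand from its collars.

```bash
python3 - <<'E'
from h import *
pts={}
for n in('top',):
    z=np.load('top0.npz');im,d,W=z['im'],z['d'],z['W'];m=ctrl.camera_model(n)
    hsv=cv2.cvtColor(im,cv2.COLOR_BGR2HSV)
    k=((hsv[...,2]<75)).astype(np.uint8);w=np.zeros_like(k);w[170:255,240:310]=1;k*=w
    N,l,s,ce=cv2.connectedComponentsWithStats(k)
    C=[]
    for i in range(1,N):
        vv,uu=np.nonzero(l==i)
        if not 100<s[i,4]<400: continue
        Z=cloud(np.c_[uu,vv],d,m,W);p=plane([ce[i]],.065,m,W)[0];C.append(p)
        print(s[i],ce[i].round(1),'z',np.percentile(Z[:,2],[10,50,90,99]).round(3),p.round(4))
    C=np.array(C);print('mean',C.mean(0).round(4));print(np.linalg.norm(C[:,None]-C[None],axis=2).round(4))
    r=cv2.minAreaRect(C[:,:2].astype(np.float32));print(r)
E
```

```text
[278 180  15  15 165] [285.4 187.5] z [0.063 0.066 0.071 0.097] [ 0.6307 -0.014   0.065 ]
[248 185  15  15 169] [255.1 192.2] z [0.063 0.066 0.071 0.095] [0.6173 0.0646 0.065 ]
[285 225  15  14 159] [292.1 231.4] z [0.062 0.066 0.07  0.097] [ 0.5168 -0.0337  0.065 ]
[255 229  14  15 161] [261.7 236.2] z [0.062 0.066 0.072 0.092] [0.5034 0.0448 0.065 ]
mean [0.567  0.0154 0.065 ]
[[0.     0.0798 0.1156 0.1402]
 [0.0798 0.     0.1406 0.1156]
 [0.1156 0.1406 0.     0.0796]
 [0.1402 0.1156 0.0796 0.    ]]
((0.5670363903045654, 0.015469640493392944), (0.11575409770011902, 0.07980529963970184), 9.787764549255371)
```

Distances between collars (0.080, 0.116 and 0.140 m) and the heights match the specification. The stand seat is at (0.567, 0.0154), yaw 9.75°. The tray is at (0.5743, 0.3195), yaw 18.9°. Next I work out the moves.

```bash
cat >> h.py <<'E'
def move(p,yaw):
    o=ctrl.get_obs();R=Ro.from_rotvec(o['tool_rot']);y=np.radians(yaw)
    T=Ro.from_matrix(np.array([[np.cos(y),np.sin(y),0],[np.sin(y),-np.cos(y),0],[0,0,-1]]))
    s=R.inv().apply(np.array(p)-o['tool_pos'])/.6; r=(R.inv()*T).as_rotvec()/(np.pi/2)
    print('row',s.round(4).tolist(),r.round(4).tolist(),'t',o['t'],'pos',o['tool_pos'].round(4),'q6',o['q'][5].round(3))
E
python3 -c "
from h import *
move([.5743,.3195,.22],198.9);move([.5743,.3195,.109],198.9)"
```

```text
row [-0.7043, -0.202, 0.1387] [-0.0008, -0.0004, -0.4422] t 0.2 pos [0.2228 0.5836 0.3031] q6 -0.119
row [-0.7043, -0.2018, 0.3237] [-0.0008, -0.0004, -0.4422] t 0.2 pos [0.2228 0.5836 0.3031] q6 -0.119
```

>>> apply_moves --rows '[-0.704, -0.202, 0.139, 0, 0, -0.442, -0.704, -0.202, 0.139, 0, 0, -0.442, -0.704, -0.202, 0.139, 0, 0, -0.442, -0.704, -0.202, 0.139, 0, 0, -0.442, -0.704, -0.202, 0.139, 0, 0, -0.442, -0.704, -0.202, 0.139, 0, 0, -0.442, -0.704, -0.202, 0.139, 0, 0, -0.442, -0.704, -0.202, 0.139, 0, 0, -0.442, -0.704, -0.202, 0.139, 0, 0, -0.442, -0.704, -0.202, 0.139, 0, 0, -0.442, -0.704, -0.202, 0.139, 0, 0, -0.442, -0.704, -0.202, 0.139, 0, 0, -0.442, -0.704, -0.202, 0.139, 0, 0, -0.442, -0.704, -0.202, 0.139, 0, 0, -0.442]' --grip 1

```text
t: 1.6
tool_pos: [0.5734, 0.3211, 0.2211]
tool_rot: [-0.518, 3.098, 0.0]
contact_force: [0.6, -0.2, 0.1]
opening: 0.0855
grip_force: 0.0
```

```bash
python3 -c "
from h import *
im,d,m,W=cam('wrist');cv2.imwrite('pics/w1.png',im)
v,u=np.nonzero((d>0)&(cv2.cvtColor(im,cv2.COLOR_BGR2HSV)[...,1]>110));P=cloud(np.c_[u,v],d,m,W)
b=P[(P[:,2]>.045)&(P[:,2]<.07)];print(len(b),np.percentile(b,[1,50,99],axis=0).round(4),cv2.minAreaRect(b[:,:2].astype(np.float32)))
move([.5743,.3195,.109],198.9)"
```

```text
1643 [[0.5376 0.3031 0.0489]
 [0.5699 0.3193 0.0608]
 [0.6059 0.3362 0.0624]] ((0.5770694017410278, 0.34255415201187134), (0.5629737973213196, 0.11225574463605881), 87.13236999511719)
row [-0.0003, -0.0028, 0.1867] [0.0001, 0.0004, 0.0009] t 1.65 pos [0.5735 0.321  0.221 ] q6 -1.505
```

View pics/w1.png

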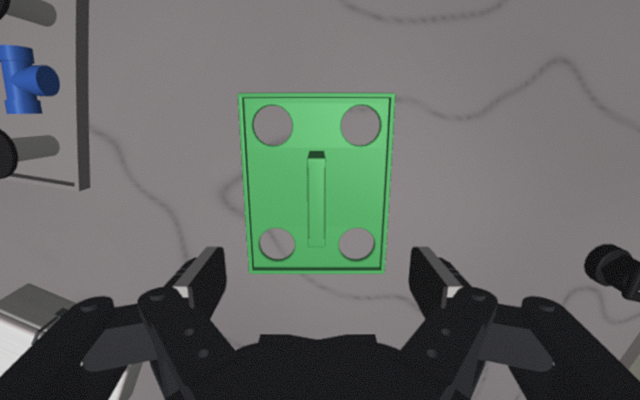

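The wrist view shows the bar at u≈316, centred between the fingers and parallel to the pads. I'll descend.

>>> apply_moves --rows '[0, -0.002, 0.05, 0, 0, 0, 0, -0.002, 0.1, 0, 0, 0, 0, -0.002, 0.14, 0, 0, 0, 0, -0.002, 0.17, 0, 0, 0, 0, -0.002, 0.185, 0, 0, 0, 0, -0.002, 0.187, 0, 0, 0, 0, -0.002, 0.187, 0, 0, 0]'

```text
t: 2.35
tool_pos: [0.5752, 0.3192, 0.1093]
tool_rot: [-0.515, 3.098, 0.001]
contact_force: [0.5, 0.4, 0.1]
opening: 0.0855
grip_force: 0.0
```

>>> apply_moves --rows '[0, 0, 0, 0, 0, 0, 0, 0, 0, 0, 0, 0, 0, 0, 0, 0, 0, 0, 0, 0, 0, 0, 0, 0, 0, 0, 0, 0, 0, 0, 0, 0, 0, 0, 0, 0, 0, 0, 0, 0, 0, 0, 0, 0, 0, 0, 0, 0, 0, 0, 0, 0, 0, 0, 0, 0, 0, 0, 0, 0]' --grip 0 --grip_force 60

```text
t: 3.35
tool_pos: [0.575, 0.3189, 0.1088]
tool_rot: [-0.515, 3.098, 0.0]
contact_force: [-0.4, 0.1, 3.8]
opening: 0.0127
grip_force: 59.2
```

>>> apply_moves --rows '[0, 0, -0.02, 0, 0, 0, 0, 0, -0.05, 0, 0, 0, 0, 0, -0.09, 0, 0, 0, 0, 0, -0.13, 0, 0, 0, 0, 0, -0.17, 0, 0, 0, 0, 0, -0.21, 0, 0, 0, 0, 0, -0.24, 0, 0, 0, 0, 0, -0.25, 0, 0, 0, 0, 0, -0.25, 0, 0, 0, 0, 0, -0.25, 0, 0, 0]'

```text
t: 4.35
tool_pos: [0.5742, 0.3186, 0.2569]
tool_rot: [0.515, -3.097, 0.001]
contact_force: [-0.5, 0.4, -2.2]
opening: 0.0128
grip_force: 58.6
```

```bash
cat > chk.py <<'E'
from h import *
import sys
im,d,m,W=cam('top');o=ctrl.get_obs()
hsv=cv2.cvtColor(im,cv2.COLOR_BGR2HSV)
g=((hsv[...,0]>45)&(hsv[...,0]<80)&(hsv[...,1]>110)&(d>0))
v,u=np.nonzero(g);P=cloud(np.c_[u,v],d,m,W);print('n',len(P),'zpct',np.percentile(P[:,2],[5,50,95]).round(3))
z0=float(sys.argv[1]);f=np.abs(P[:,2]-z0-.006)<.03
A=np.c_[P[f,:2],np.ones(f.sum())];s=np.linalg.lstsq(A,P[f,2],rcond=None)[0];print('slopes',s[:2].round(4))
h=cv2.findContours(g.astype(np.uint8),cv2.RETR_CCOMP,cv2.CHAIN_APPROX_NONE)
for k,cc in enumerate(h[0]):
    if h[1][0][k][3]>=0 and cv2.contourArea(cc)>50:
        M=cv2.moments(cc);print('hole',cv2.contourArea(cc),plane([[M['m10']/M['m00'],M['m01']/M['m00']]],z0+.006,m,W)[0].round(4))
c=max(cv2.findContours(g.astype(np.uint8),0,2)[0],key=cv2.contourArea)
print('rect',cv2.minAreaRect(plane(c[:,0],z0+.014,m,W)[:,:2].astype(np.float32)))
cv2.imwrite(sys.argv[2],cv2.resize(im[130:280,100:340],None,fx=3.3,fy=3.3))
move([.567,.0154,o['tool_pos'][2]],189.75)
E
python3 chk.py .15 pics/c1.png
```

```text
n 2199 zpct [0.152 0.156 0.21 ]
slopes [ 0.0018 -0.0229]
hole 215.0 [0.5321 0.2606 0.156 ]
hole 207.5 [0.6417 0.298  0.156 ]
rect ((0.5778511762619019, 0.3045470118522644), (0.1697583794593811, 0.11046706885099411), 18.81598472595215)
row [0.1745, -0.4742, 0.0007] [-0.0003, -0.002, 0.1014] t 4.4 pos [0.574  0.3185 0.2564] q6 -1.507
```

View pics/c1.png

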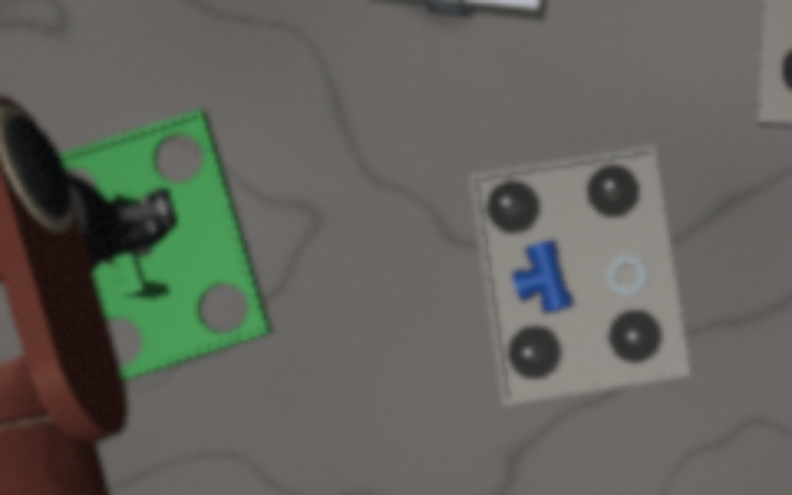

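The tray is held level: slopes are at most 0.023 and the holes are where they should be. Next I carry it over.

>>> apply_moves --rows '[0.005, -0.014, 0, 0, 0, 0.003, 0.017, -0.047, 0, 0, 0, 0.01, 0.035, -0.095, 0, 0, 0, 0.02, 0.056, -0.152, 0, 0, 0, 0.032, 0.079, -0.213, 0, 0, 0, 0.046, 0.101, -0.275, 0, 0, 0, 0.059, 0.122, -0.332, 0, 0, 0, 0.143, 0.143, -0.389, 0, 0, 0, 0.083, 0.159, -0.431, 0, 0, 0, 0.092, 0.169, -0.46, 0, 0, 0, 0.098, 0.1745, -0.474, 0, 0, 0, 0.101, 0.1745, -0.474, 0, 0, 0, 0.101, 0.1745, -0.474, 0, 0, 0, 0.101, 0.1745, -0.474, 0, 0, 0, 0.101]'

```text
t: 5.8
tool_pos: [0.5676, 0.0167, 0.2581]
tool_rot: [0.27, -3.13, -0.001]
contact_force: [-0.6, -0.3, -2.5]
opening: 0.0129
grip_force: 58.6
```

```bash
python3 chk.py .147 pics/c2.png
```

```text
n 1042 zpct [0.153 0.157 0.167]
slopes [0.0086 0.0049]
rect ((0.5723634958267212, -0.007844999432563782), (0.1691412627696991, 0.08383508771657944), 9.842761993408203)
row [0.0014, -0.002, -0.0] [0.0002, -0.0001, 0.0013] t 5.85 pos [0.5676 0.0167 0.2582] q6 -1.845
```

View pics/c2.png

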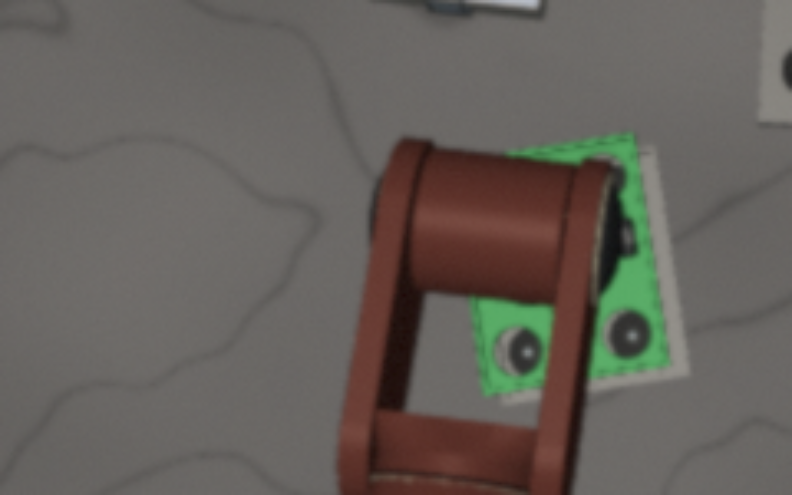

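The tray is level over the stand, rect yaw 9.84°, and the posts show inside the holes: (518,351) and (630,333) in crop pixels. The remaining offset is about 2 mm, so I descend with that small correction.

>>> apply_moves --rows '[0.0015, -0.003, 0.015, 0, 0, 0, 0.0015, -0.003, 0.035, 0, 0, 0, 0.0015, -0.003, 0.055, 0, 0, 0, 0.0015, -0.003, 0.075, 0, 0, 0, 0.0015, -0.003, 0.09, 0, 0, 0, 0.0015, -0.003, 0.105, 0, 0, 0, 0.0015, -0.003, 0.115, 0, 0, 0, 0.0015, -0.003, 0.12, 0, 0, 0, 0.0015, -0.003, 0.12, 0, 0, 0, 0.0015, -0.003, 0.12, 0, 0, 0]'

```text
t: 6.85
tool_pos: [0.5674, 0.0138, 0.1868]
tool_rot: [-0.268, 3.129, -0.0]
contact_force: [-0.2, -0.2, -2.9]
opening: 0.0128
grip_force: 58.7
```

```bash
python3 chk.py .077 pics/c3.png; python3 -c "
from h import *
im,d,m,W=cam('side');cv2.imwrite('pics/s3.png',cv2.resize(im[130:270,180:340],None,fx=4,fy=4))"
```

```text
n 965 zpct [0.081 0.085 0.096]
slopes [0.0079 0.0025]
hole 167.0 [0.5034 0.0435 0.083 ]
rect ((0.5718110799789429, -0.007894143462181091), (0.1686628758907318, 0.087877057492733), 9.902034759521484)
row [0.0003, 0.0027, -0.0] [-0.0002, 0.0007, 0.0004] t 6.9 pos [0.5675 0.0139 0.187 ] q6 -1.848
```

View pics/s3.png

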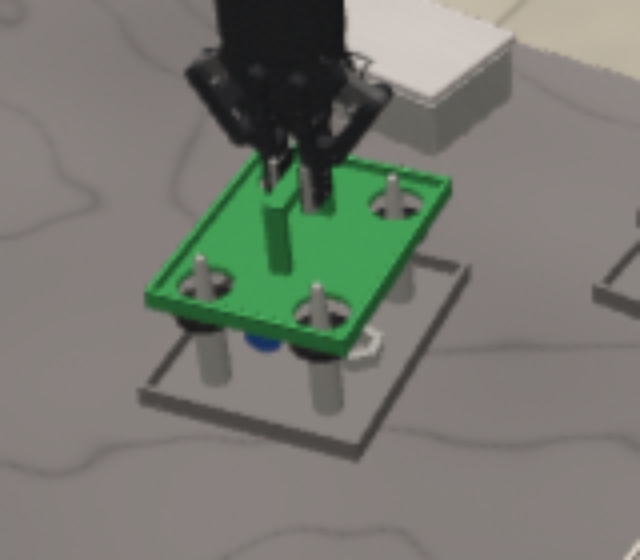

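The side view shows pins through the three visible holes, at (203,285), (320,310) and (395,205), centred. I'll lower the last 13 mm or so slowly.

>>> apply_moves --rows '[0, 0, 0.004, 0, 0, 0, 0, 0, 0.008, 0, 0, 0, 0, 0, 0.012, 0, 0, 0, 0, 0, 0.015, 0, 0, 0, 0, 0, 0.018, 0, 0, 0, 0, 0, 0.02, 0, 0, 0, 0, 0, 0.0215, 0, 0, 0, 0, 0, 0.0225, 0, 0, 0, 0, 0, 0.0225, 0, 0, 0, 0, 0, 0.0225, 0, 0, 0]'

```text
t: 7.95
tool_pos: [0.5673, 0.0139, 0.1737]
tool_rot: [-0.268, 3.13, -0.0]
contact_force: [-3.9, 0.1, 5.7]
opening: 0.0129
grip_force: 59.6
```

The force went from -2.9 to +5.7 N, so the tray is seated. Now I release.

>>> apply_moves --rows '[0, 0, 0, 0, 0, 0, 0, 0, 0, 0, 0, 0, 0, 0, 0, 0, 0, 0, 0, 0, 0, 0, 0, 0, 0, 0, 0, 0, 0, 0, 0, 0, 0, 0, 0, 0, 0, 0, 0, 0, 0, 0, 0, 0, 0, 0, 0, 0, 0, 0, 0, 0, 0, 0, 0, 0, 0, 0, 0, 0]' --grip 1

```text
t: 8.95
tool_pos: [0.5671, 0.0139, 0.1728]
tool_rot: [0.268, -3.13, 0.0]
contact_force: [-0.2, -0.6, -0.5]
opening: 0.0854
grip_force: 0.0
```

>>> apply_moves --rows '[0, 0, -0.02, 0, 0, 0, 0, 0, -0.05, 0, 0, 0, 0, 0, -0.1, 0, 0, 0, 0, 0, -0.15, 0, 0, 0, 0, 0, -0.2, 0, 0, 0, 0, 0, -0.24, 0, 0, 0, 0, 0, -0.25, 0, 0, 0, 0, 0, -0.25, 0, 0, 0, 0, 0, -0.25, 0, 0, 0]'

```text
t: 9.85
tool_pos: [0.5666, 0.014, 0.3214]
tool_rot: [0.268, -3.128, -0.001]
contact_force: [0.1, -0.7, -1.1]
opening: 0.0858
grip_force: 0.0
```

```bash
python3 chk.py .065 pics/c4.png; python3 -c "
from h import *
im,d,m,W=cam('side');cv2.imwrite('pics/s4.png',cv2.resize(im[130:270,180:340],None,fx=4,fy=4))"
```

```text
n 933 zpct [0.067 0.072 0.084]
slopes [0.0034 0.0054]
hole 169.0 [ 0.5167 -0.0354  0.071 ]
rect ((0.5360891222953796, -0.024342287331819534), (0.09248746186494827, 0.06735052913427353), 10.182010650634766)
row [-0.0014, 0.0022, -0.0] [0.0005, -0.0019, 0.0004] t 9.9 pos [0.5664 0.014  0.3208] q6 -1.848
```

View pics/s4.png

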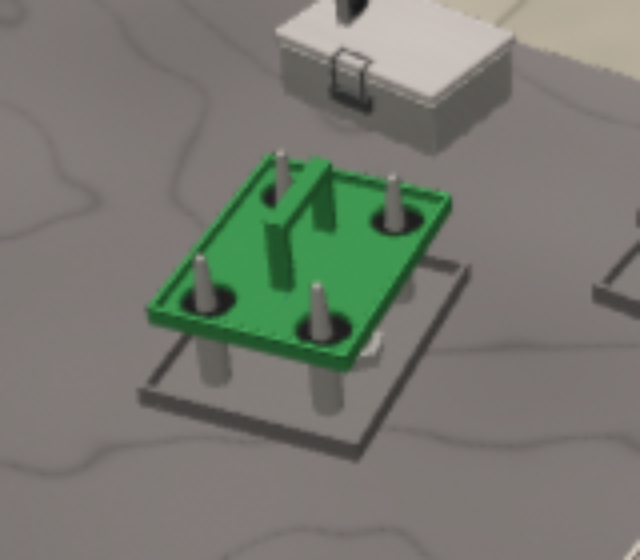

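All four pins stand through the holes, and the tray is level on the collars with its floor at about 0.071 m. The gripper is clear, so I hand in.

```bash
python3 -c "
from station import ctrl
print(ctrl.finish_job())"
```

```text
the job is handed in; nothing more can be done
None
```

The green tray is seated level on the stand's four collars with a post through every hole, released with the gripper clear, and the job was handed in at about 10 s; no verdict came back.

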